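# Lock the cavity tuning screw with its jam nut

## Robot

A 6-joint arm with a two-finger parallel gripper is mounted at the origin on the work surface. World frame = base frame: x ahead of the robot, y to its left, z up, the work surface at z = 0. Lengths are in mm, angles in rad, forces in N, time in s.
With the tool pointing down it reaches from about 300 to 775 mm from the base axis. Payload 14.6 kg.
Tool frame: the origin (TCP) lies on the mounting face of the last link; the fingertips stand 199 mm ahead of it and the grasp point (between the pads) lies 180 mm ahead of it; z points along the fingers, y is the line along which they close (so a half turn about z gives the same grasp; the last joint's range is limited). The gripper opens to 94 mm and grips with 3 to 60 N. Pads are 16 mm wide; open, the fingers measure 119 mm over their backs; the gripper's body (75 mm by 177 mm) begins 78 mm behind the grasp point.
Start: joints at [-1.263, 0.3, 1.521, -0, 1.321, -0.067], TCP at [201.34, -511.813, 404.646] pointing down, gripper open.
Joint ranges: [-3.03, 3.03], [-0.79, 2.21], [0.23, 2.52], [-1.04, 4.18], [0, 3.07], [-2.55, 2.55]. Speed limits (rad/s): [2.22, 2.22, 2.57, 3.14, 3.14, 3.14].

## Interface

Orientations are given as [roll, pitch, yaw] about the fixed x, y, z axes, in that order (R = Rz(yaw) Ry(pitch) Rx(roll)).
In Python, from cell import manip gives the robot as it stands. The module is installed in compiled form; this text tells all that it offers.
- The arm moves only by the shell command python3 -m creep 'ROWS' [FORCE]. ROWS is a JSON object of lists of equal length, an entry for each row: "slide": the shift along the world's x, y, z in cm, a list of three; "turn": the turn about the world's z in rad; "claw": the opening, from 0 (shut) to 1 (fully open). A call has 1 to 8 rows; each row shifts and turns the commanded pose from where the row before left it; what a row does not reach is not made up. A row lasts 1/8 s, in which the tool goes at most 62.5 mm and 10.7 degrees, less where a joint would pass 70% of its speed; a pose out of reach is approached as far as the arm can. A call with a gripper value outside its range is refused whole. The fingers move at their own pace and stop on an object; FORCE is the grip in N (left out, the last holds). Time passes only in rows, so rows that do not move let the fingers close. It gives the time, the measured TCP pose, the force, the opening and the grip force at its end, in the units of the state.
- manip.read_state(): the state, without advancing time (a new reading comes with each control period).
- manip.camera(name): name is "scene" or "top" or "wrist"; returns (picture, depth): 400x640x3 uint8, red, green, blue; 400x640 float32, mm along the optical axis (not along the pixel's ray), 0 where there is no reading.
- manip.calibration(name): a dict with "intrinsics" (3x3 intrinsics, pixels), "pose" (4x4, takes a point from camera to world coordinates). Camera axes: x right, y up, looking along -z (the intrinsics and any distortion apply to the point x, -y, -z); pixel columns grow to the right and rows downward; lengths in mm; the calibration is good to about 2 mm. A picture is of the moment at which its call begins: read the wrist's pose just before it. calibration takes no time and is no camera call; for the wrist camera it gives the pose at the moment of the call.
- manip.sign_off(): hands the job in; it is judged then, once.
Trained networks look in the newest picture that a camera, given by its name, has taken for a name from the list of things; names that differ only in an ending like _2 or _b are one class to them, and where a whole thing is asked for, a point or a joint stands for the part that bears it (a point fixed in the world has none). Each returns a list of dicts, best first, with "score" (0 to 1); they miss things now and then, are a little off and sometimes report something else, mostly with a low value. They report only what shows in the picture. A call takes as long as a camera call. They do not tell look-alikes from the thing itself.
- manip.cut_out(query, camera): "mask" (400x640 bool, what is visible of it) and "position" ([column, row] in pixels, amid what is visible of it).
The state is a dict: "clock": time; "joints": joint angles; "qd": joint speeds; "effort": joint torques, N m; "eef_pos": TCP position; "eef_rot": TCP orientation; "wrist_force": force on the tool from outside, world axes, zero at the start; "moment": the same for the moment, N m; "finger_gap": finger opening in mm; "finger_force": force on a finger pad.
Only numpy, scipy, OpenCV 4.12 (cv2) and the standard library are available. Lean on these libraries where they do the work, as an engineer would, in place of code of your own. Each camera call takes 0.05 s, during which the arm holds its last target. There are 200 camera calls.

## Task

On the microwave bench the large gold cavity block has been tuned: run its winged jam nut down (clockwise seen from above) until it is fully home against the boss, so that the tuning screw is locked, and let go. Do not turn the tuning screw that stands up through the nut, and leave the nut of the small cavity block as it is, for that one is still to be tuned.

Things in the scene. Friction and masses are not known exactly. Their poses are not given: they have to be found in the camera images.
- large_nut_centre (a point): Centre (half-way up) of the large block's steel jam nut: a hexagon 30 mm across flats, 14 mm high, with two lugs 12 mm wide, 70 mm end to end. x runs along the lugs, y is square to the flats parallel to them (grip across these), z up. 69 mm above the bench when home. Below it a boss, 26 mm across, 22 mm high, stands on a fixed gold block 130 x 80 x 40 mm; fingertips may pass beside the boss.
- large_nut (a joint): How far that nut is backed off, rad: 0 = fully home on the boss, a firm stop, with its lugs parallel to the block's long sides. Starts at 0.7 to 1.15 (anticlockwise from above; limit 1.5); turning clockwise from above lowers it. Quick thread: it stands 3.2 mm higher per rad backed off, so it sinks as it is run down. Light friction, about 0.1 N m; it stays where it is left.
- large_screw (a joint): Turn of the large block's brass tuning screw, rad, anticlockwise from above positive; starts at 0, its slot parallel to the block's long sides. A threaded rod 17 mm thick on the nut's axis, standing up through the nut, its slotted top 92 mm above the bench. It turns easily if gripped and must stay within 15 degrees: grip the nut below, not the screw.
- small_nut_lug (a point): Leave alone: a point half-way up, near the end of a lug of the small block's nut, 19 mm from that nut's axis; x points outward from the axis along the lug. The small gold block is 80 x 60 x 30 mm, fixed; its nut has the same shape, 22 mm across flats, 12 mm high, 50 mm over the lugs, about 58 mm above the bench, also loose; its screw, 11 mm thick, ends 74 mm above the bench.
Things that resemble listed ones, but are neither listed nor needed, are in the scene too. What is shaped like the part that bears large_nut_centre but pink or turquoise is not meant.

How it is judged:
By the outcome, as a careful person would: the job done as asked, in the order asked, and still so for the second after the job is handed in, with the robot touching nothing.
It also fails if it takes over 32 s, if anything falls off the work surface, if the arm or the gripper's body presses on something with over 40 N, if the wrist force passes 120 N, or if a joint passes its speed limit or range.

## Working session

There is one attempt and no reset: what is moved stays moved. The work goes in short steps, Python scripts to look and compute and a shell command to move; the robot and the scene stay as the last step left them, time stands still between calls to the robot, and variables do not carry over. Pictures are saved under pics/ and viewed, at most 10 in all, crops included, and the job is handed in when it is done.

```bash
mkdir -p pics; cat > h.py <<'E'
import numpy as np, cv2
from cell import manip
def pts(cam,d,mask):
    c=manip.calibration(cam);K=np.array(c["intrinsics"]);P=np.array(c["pose"])
    v,u=np.nonzero(mask&(d>0));z=d[v,u]
    p=np.c_[(u-K[0,2])/K[0,0]*z,-(v-K[1,2])/K[1,1]*z,-z]
    return p@P[:3,:3].T+P[:3,3],u,v
E
python3 - <<'E'
from h import *
print(manip.read_state())
ims=[]
for n in("top","scene"):
    im,d=manip.camera(n);np.savez(f"{n}.npz",im=im,d=d)
    print(n,manip.calibration(n))
    for q in("large_nut_centre","large_screw","small_nut_lug"):
        for r in manip.cut_out(q,n)[:4]:
            p,u,v=pts(n,d,r["mask"]);print(q,r["score"],r["position"],r["mask"].sum(),np.median(p,0).round(1),p[:,2].max() if len(p) else 0, im[r["mask"]].mean(0).round())
    cv2.imwrite(f"pics/{n}.png",im[:,:,::-1])
E
```

```text
{'clock': 0.0, 'joints': array([-1.26259883e+00,  3.00490407e-01,  1.52156866e+00, -6.44122324e-05,
        1.32071259e+00, -6.65902676e-02]), 'qd': array([ 0.0013948 , -0.0004179 , -0.00066508, -0.00144704,  0.00050632,
        0.00075687]), 'effort': array([ 8.55446451e-04, -5.31803226e+01, -3.52739596e+01,  7.08506349e-02,
        2.42993556e-02, -1.26439249e-04]), 'eef_pos': array([ 201.33096463, -511.79630604,  404.08086125]), 'eef_rot': array([-3.14041211e+00, -1.62005871e-05,  3.74803733e-01]), 'wrist_force': array([-0.71123457, -0.73240179, -0.33729529]), 'moment': array([ 0.05671748,  0.00032199, -0.00930916]), 'finger_force': 0.0, 'finger_gap': 93.6650133383634}
top {'intrinsics': array([[376.6348043 ,   0.        , 326.7177348 ],
       [  0.        , 376.6348043 , 195.65481507],
       [  0.        ,   0.        ,   1.        ]]), 'pose': array([[ 1.97692715e-02,  9.91366168e-01, -1.29623678e-01,
         4.07055741e+02],
       [-9.99797046e-01,  1.90993396e-02, -6.40947797e-03,
         1.07148032e+02],
       [-3.87841297e-03,  1.29724081e-01,  9.91542546e-01,
        
[... 1320 characters left out ...]
,  0.00000000e+00,
         1.00000000e+00]])}
large_nut_centre 0.72 [400.2, 212.7] 210 [391.4 275.4  76.7] 96.19181559968092 [129. 118. 130.]
large_nut_centre 0.61 [335.2, 253.3] 201 [581.6 244.8  78.8] 83.98719268038735 [126. 127. 133.]
large_nut_centre 0.48 [432.1, 296.7] 205 [507.6 452.1  76.6] 81.47154034697019 [120. 126. 137.]
large_nut_centre 0.48 [272.4, 218.6] 195 [627.2  76.9  77. ] 89.28738698531708 [123. 116. 127.]
large_screw 0.58 [404.4, 210.2] 67 [387.4 274.4  91.7] 97.67193477408398 [147. 106. 124.]
large_screw 0.54 [269.3, 213.8] 50 [622.7  72.9  93.2] 97.28660836329209 [152. 108. 126.]
large_screw 0.49 [337.9, 249.2] 73 [576.8 241.3  92.3] 96.78711033805314 [131. 117.  85.]
```

View pics/top.png

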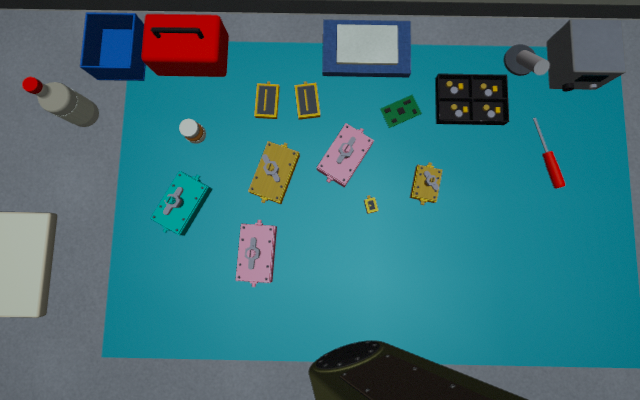

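View pics/scene.png

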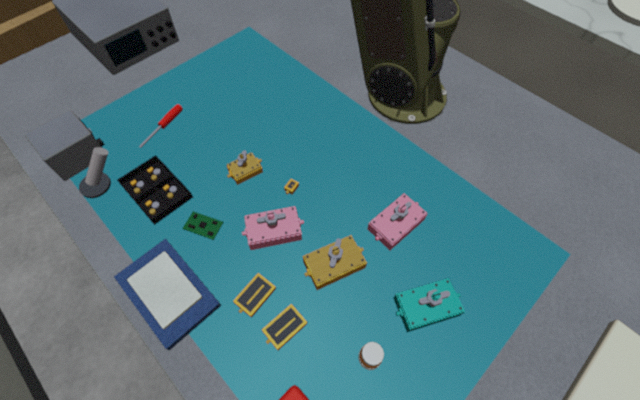

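The large gold block is at about (272,170) in the top view, with its nut near world (576,240). The small gold block is at (428,182), and the pink and turquoise blocks are decoys. Next I'll measure the block and nut angles.

```bash
python3 - <<'E'
from h import *
for n in("top","scene"):
    f=np.load(n+".npz");im,d=f["im"],f["d"]
    p,u,v=pts(n,d,d>0)
    hsv=cv2.cvtColor(im,cv2.COLOR_RGB2HSV)[v,u].astype(int)
    near=np.hypot(p[:,0]-576,p[:,1]-240)<90
    g=near&(abs(p[:,2]-42)<7)&(hsv[:,0]>12)&(hsv[:,0]<32)&(hsv[:,1]>110)
    r=cv2.minAreaRect(p[g,:2].astype(np.float32));print(n,"block",g.sum(),r)
    near=np.hypot(p[:,0]-576,p[:,1]-240)<42
    m=near&(p[:,2]>66)&(p[:,2]<86)&(hsv[:,1]<90)
    q=p[m,:2];c=q.mean(0);w,V=np.linalg.eigh(np.cov((q-c).T));print("nut",m.sum(),c,p[m,2].mean(),"lug ang",np.degrees(np.arctan2(V[1,1],V[0,1]))%180,np.sqrt(w))
E
python3 -m creep '{"slide":[[3,6,0],[3,6,0],[3,6,0],[3,6,0],[3,6,0],[3,6,0],[3,6,0],[3,6,0]],"turn":[0,0,0,0,0,0,0,0],"claw":[1,1,1,1,1,1,1,1]}'
```

```text
top block 1401 ((576.6087646484375, 239.07485961914062), (76.55264282226562, 128.89694213867188), 70.9745101928711)
nut 197 [576.0863575  239.31387362] 78.03380805138833 lug ang 30.510914408352335 [ 7.43047983 18.38946652]
scene block 1346 ((577.5857543945312, 240.78802490234375), (75.9202651977539, 127.5252914428711), 71.01295471191406)
nut 199 [579.26927317 241.36444493] 78.54898301166035 lug ang 30.45642328716187 [ 7.64047504 18.39737694]
clock: 1.4
eef_pos: [425.4, -62.6, 405.0]
eef_rot: [3.141, -0.001, 0.375]
wrist_force: [1.1, -0.9, 0.1]
finger_gap: 93.8
finger_force: 0.0
```

```bash
python3 -m creep '{"slide":[[2.5,5,0],[2.5,5,0],[2.5,5,0],[2.5,5,0],[2.5,5,-1],[2.6,5.3,-2],[0,0,-2],[0,0,0]],"turn":[0.02,0.02,0.02,0.02,0.02,0.03,0.027,0],"claw":[1,1,1,1,1,1,1,1]}'
python3 - <<'E'
from h import *
s=manip.read_state();n="wrist";c=manip.calibration(n)
im,d=manip.camera(n);print(s["eef_pos"],s["eef_rot"])
cv2.imwrite("pics/w1.png",im[:,:,::-1])
p,u,v=pts(n,d,d>0);hsv=cv2.cvtColor(im,cv2.COLOR_RGB2HSV)[v,u].astype(int)
near=np.hypot(p[:,0]-576,p[:,1]-240)<95
g=near&(abs(p[:,2]-42)<7)&(hsv[:,0]>12)&(hsv[:,0]<32)&(hsv[:,1]>110)
if g.sum():print(cv2.minAreaRect(p[g,:2].astype(np.float32)))
near=np.hypot(p[:,0]-576,p[:,1]-240)<45
m=near&(p[:,2]>74)&(p[:,2]<84)&(hsv[:,1]<90)
q=p[m,:2].astype(np.float32);print(m.sum(),p[m,2].mean(),cv2.minAreaRect(q))
w,V=np.linalg.eigh(np.cov(q.T));print(q.mean(0),np.degrees(np.arctan2(V[1,1],V[0,1]))%180)
m=near&(p[:,2]>88);print("screw",m.sum(),cv2.minEnclosingCircle(p[m,:2].astype(np.float32)) if m.any() else 0,p[m,:2].mean(0))
E
```

```text
clock: 2.4
eef_pos: [575.8, 238.7, 352.9]
eef_rot: [-3.141, 0.003, 0.532]
wrist_force: [0.2, -0.3, -0.6]
finger_gap: 94.1
finger_force: 0.0
[575.81814139 238.72196934 352.86452442] [-3.1409259   0.00340759  0.53227804]
((578.6974487304688, 239.02391052246094), (78.38177490234375, 128.16146850585938), 70.33423614501953)
1296 80.59291922930487 ((577.4840698242188, 238.01986694335938), (70.0352783203125, 29.694717407226562), 29.92317008972168)
[579.55347 239.34084] 30.5396455214227
screw 21358 ((579.3645629882812, 243.573974609375), 44.73093795776367) [594.77138618 250.92439965]
```

View pics/w1.png

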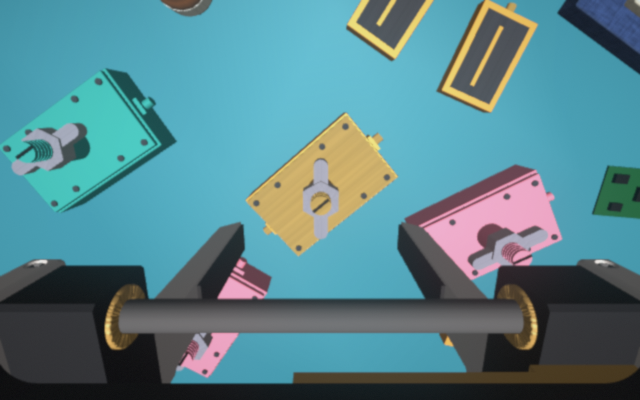

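The wrist view shows the nut at (320,198), with its lugs lined up with the tool. That puts it about 0.87 rad backed off, so I'll go down and grip it.

```bash
python3 -m creep '{"slide":[[0.15,0,-3],[0,0,-3],[0,0,-2.5],[0,0,-1],[0,0,-0.6],[0,0,0],[0,0,0],[0,0,0]],"turn":[0,0,0,0,0,0,0,0],"claw":[1,0.6,0.5,0.5,0.5,0.5,0.5,0.5]}' 20
python3 -m creep '{"slide":[[0,0,0],[0,0,0],[0,0,0],[0,0,0],[0,0,0],[0,0,0]],"turn":[0,0,0,0,0,0],"claw":[0.3,0.2,0.2,0.2,0.2,0.2]}' 20
```

```text
clock: 3.45
eef_pos: [577.5, 238.4, 254.2]
eef_rot: [3.141, -0.001, 0.532]
wrist_force: [-0.5, 0.1, 0.5]
finger_gap: 47.1
finger_force: 0.0
clock: 4.2
eef_pos: [577.0, 239.3, 253.8]
eef_rot: [-3.14, 0.0, 0.532]
wrist_force: [-5.4, 7.2, 0.9]
finger_gap: 30.0
finger_force: 20.0
```

```bash
python3 -m creep '{"slide":[[-0.05,0.09,0],[0,0,-0.04],[0,0,-0.04],[0,0,-0.04],[0,0,-0.04],[0,0,-0.04],[0,0,-0.04],[0,0,0]],"turn":[0,-0.125,-0.125,-0.125,-0.125,-0.125,-0.125,0],"claw":[0.2,0.2,0.2,0.2,0.2,0.2,0.2,0.2]}' 30
python3 -c "
from h import *
s=manip.read_state();print(s['moment'],s['joints'])"
```

```text
clock: 5.2
eef_pos: [576.9, 239.2, 251.3]
eef_rot: [3.141, 0.0, -0.218]
wrist_force: [-1.4, -1.7, 2.4]
finger_gap: 29.7
finger_force: 30.0
[-0.17989302  0.50611177 -0.0782952 ] [ 3.34354383e-01  6.19006448e-01  1.43457794e+00 -2.22799150e-04
  1.08844370e+00  2.12287140e+00]
```

```bash
python3 -m creep '{"slide":[[0,0,-0.02],[0,0,-0.01],[0,0,0]],"turn":[-0.06,-0.04,0],"claw":[0.2,0.2,0.2]}' 30
python3 -c "
from h import *
s=manip.read_state();print(s['moment'],s['joints'][5])"
python3 -m creep '{"slide":[[0,0,-0.01],[0,0,0]],"turn":[-0.03,0],"claw":[0.2,0.2]}' 30
python3 -c "
from h import *
s=manip.read_state();print(s['moment'],s['joints'][5])"
```

```text
clock: 5.58
eef_pos: [576.9, 239.1, 251.0]
eef_rot: [3.141, 0.0, -0.316]
wrist_force: [-4.0, -2.8, 3.1]
finger_gap: 29.4
finger_force: 30.0
[-0.51038712  0.57961449 -0.00236591] 2.2207877697597285
clock: 5.82
eef_pos: [576.9, 239.1, 250.9]
eef_rot: [3.141, 0.0, -0.348]
wrist_force: [-4.1, -3.1, 4.0]
finger_gap: 29.8
finger_force: 30.0
[-0.72329754  0.76095347  0.2501582 ] 2.253294741880122
```

```bash
for i in 1; do python3 -m creep '{"slide":[[0,0,-0.01],[0,0,0]],"turn":[-0.03,0],"claw":[0.2,0.2]}' 40; done
python3 -c "
from h import *
s=manip.read_state();print(s['moment'],s['joints'][5])"
python3 -m creep '{"slide":[[0,0,0],[0,0,0]],"turn":[-0.04,0],"claw":[0.2,0.2]}' 40
python3 -c "
from h import *
s=manip.read_state();print(s['moment'],s['joints'][5])"
```

```text
clock: 6.08
eef_pos: [576.9, 239.2, 250.8]
eef_rot: [3.141, -0.0, -0.377]
wrist_force: [-3.6, -3.2, 4.3]
finger_gap: 29.3
finger_force: 40.1
[-0.78109859  0.77180059  0.71535939] 2.2828225379046687
clock: 6.32
eef_pos: [577.0, 239.1, 250.8]
eef_rot: [3.141, -0.001, -0.417]
wrist_force: [-2.5, -4.8, 3.4]
finger_gap: 29.9
finger_force: 40.5
[-0.82107599  0.45267576  0.98593381] 2.322606639504317
```

The moment has climbed to about 1 N m against a firm stop, so the nut should be home. I'll release, rise and check.

```bash
python3 -m creep '{"slide":[[0,0,0],[0,0,0],[0,0,0],[0,0,2],[0,0,3],[0,0,4],[0,0,1],[0,0,0]],"turn":[0,0,0,0,0,0,0,0],"claw":[0.7,0.7,0.7,0.7,0.7,0.7,1,1]}'
python3 - <<'E'
from h import *
n="wrist";im,d=manip.camera(n)
p,u,v=pts(n,d,d>0);hsv=cv2.cvtColor(im,cv2.COLOR_RGB2HSV)[v,u].astype(int)
r=np.hypot(p[:,0]-577,p[:,1]-239)
g=(r<85)&(abs(p[:,2]-42)<7)&(hsv[:,0]>12)&(hsv[:,0]<32)&(hsv[:,1]>110)
print(cv2.minAreaRect(p[g,:2].astype(np.float32)))
m=(r<45)&(p[:,2]>70)&(p[:,2]<82)&(hsv[:,1]<90)
q=p[m,:2].astype(np.float32);w,V=np.linalg.eigh(np.cov(q.T))
print(m.sum(),p[m,2].mean(),cv2.minAreaRect(q),np.degrees(np.arctan2(V[1,1],V[0,1]))%180)
cv2.imwrite("pics/w2.png",cv2.resize(im[60:300,160:480,::-1],None,fx=2.5,fy=2.5))
E
```

```text
clock: 7.32
eef_pos: [576.8, 239.3, 351.4]
eef_rot: [-3.141, -0.001, -0.418]
wrist_force: [-0.2, -0.3, -0.3]
finger_gap: 82.3
finger_force: 0.0
((577.0609130859375, 237.2335205078125), (76.83968353271484, 127.2617416381836), 70.92594909667969)
1245 74.99035440695772 ((576.2836303710938, 238.08750915527344), (29.852020263671875, 69.98101806640625), 71.261962890625) 160.86157359818725
```

View pics/w2.png

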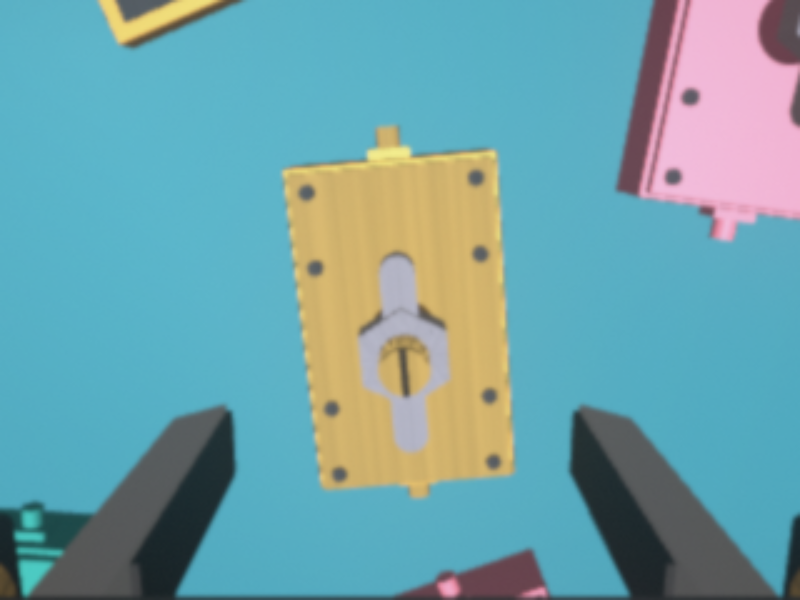

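The crop shows the nut at (404,355) with its lugs parallel to the block's long sides: 160.9° against 160.9°. The screw slot at (405,370) is also parallel, so the screw hasn't turned. The gripper is clear, so I'm handing in.

```bash
python3 -c "
from cell import manip
print(manip.sign_off())"
```

```text
the job is handed in; nothing more can be done
None
```

The large gold block's jam nut is fully home against its boss and released: its lugs are parallel to the block's long sides, the screw slot is still in line, the small block's nut was never approached, and I handed the job in at about 7.4 s.

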